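# Click the flanged sleeve onto the bench post

### The job

Set up the locksmith's holding stand: put the long flanged sleeve over the stand's upright post, flange down, and press it down until it clicks past the two sprung balls and its flange sits flat on the foot of the stand, then let go of it. Leave the plain sleeve and the short flanged sleeve where they are.

Things in the scene. Friction and masses are not known exactly. Their poses are not given: they have to be found in the camera images.
- sleeve: Long flanged sleeve, to be mounted: aluminium tube 45 mm tall, 42 mm outside, open 30 mm bore, with a flange 54 mm across and 6 mm thick at its lower end. 0.07 to 0.14 kg, stands upright. Origin: centre of its underside; z up along its axis. Home: origin 15 mm above the stand's, on its axis. Pushing its lower rim past the balls takes about 8 N; then light drag; the last 6 mm snap home.
- plain_sleeve: Bystander: aluminium tube, 45 mm tall, 42 mm outside, 30 mm bore, no flange; upright. Origin: centre of its underside.
- short_sleeve: Bystander: short flanged aluminium sleeve, 25 mm tall, tube 42 mm, flange 54 mm across, upright. Origin: centre of its underside.
- stand: Fixed stand: grey foot 110 (x) by 90 (y) by 15 mm high, upright steel post in the middle. Origin: underside centre, on the post's axis at bench level. Post 25 mm thick up to 72 mm, tapering to a 10 mm top at 86 mm. Two sprung balls (+x, -x sides) at 66 mm stand 4.5 mm proud: they hold the sleeve up until it is pushed, and spring out over its top (then at 60 mm) when it is home.
There are look-alikes about, which are no part of the job. What is shaped like the sleeve but green or turquoise is not meant.

How it is judged:
By the outcome, as a careful person would: the job done as asked, in the order asked, and still so for the second after the job is handed in, with the robot touching nothing.
It also fails if it takes over 40 s, if anything falls off the work surface, if the arm or the gripper's body presses on something with over 40 N, if the wrist force passes 120 N, or if a joint passes its speed limit or range.

### The arm

A 6-joint arm with a two-finger parallel gripper is mounted at the origin on the work surface. World frame = base frame: x ahead of the robot, y to its left, z up, the work surface at z = 0. Lengths are in m, angles in rad, forces in N, time in s.
With the tool pointing down it reaches from about 0.4 to 0.825 m from the base axis. Payload 7 kg.
Tool frame: the origin (TCP) lies at the very end of the fingers, on their centre line; the grasp point (between the pads) lies 19 mm behind it; y points along the fingers, z is the direction in which the jaws open and shut, and the axes are right-handed (so a half turn about y gives the same grasp; the last joint's range is limited). The gripper opens to 85 mm and grips with 20 to 120 N. Pads are 22 mm wide; open, the fingers measure 114 mm over their backs; the gripper's body (76 mm by 85 mm) begins 54 mm behind the grasp point. The pads swing forward as they close: fully open they stand 13 mm farther back than shut.
Start: joints at [-0.855, 0.359, 0.012, 0, -1.224, -0.288], TCP at [0.28, -0.614, 0.231] pointing down, gripper open.
Joint ranges: [-3.07, 3.07], [-1.43, 2.12], [-1.02, 1.25], [-3.03, 1.67], [-3.05, -0], [-3.03, 3.03]. Speed limits (rad/s): [2.39, 2.39, 3.01, 3.14, 3.14, 3.14].

### API

Orientations are given as a unit quaternion [w, x, y, z].
In Python, from workcell import arm, get_image gives the robot as it stands.
- The arm moves only by the tool arm_command, never from a script. Its argument "rows" is text: rows parted by semicolons, each of 6 numbers parted by spaces: the shift along the tool's x, y, z in m, then the turn, a rotation vector about the tool's x, y, z in degrees. A call has 1 to 5 rows; each row is the pose to reach, as a shift and turn from the pose measured when the call began, along the tool's axes at that moment; what a row does not reach only later rows make up. A row lasts 1/12 s, in which the tool goes at most 41.7 mm and 7.16 degrees, less where a joint would pass 70% of its speed; a pose out of reach is approached as far as the arm can. A call with a gripper value outside its range is refused whole. "hand" is the closure, from -1 (fully open) to 1 (shut), set as the call begins (left out, the last holds). The fingers move at their own pace and stop on an object; the grip force is fixed at half the most. Time passes only in rows, so rows that repeat a pose let the fingers close. It gives the time, the measured TCP pose, the force and the opening at its end, in the units of the state.
- arm.get_obs(): the state, without advancing time (a new reading comes with each control period).
- get_image(name): name is "scene" or "top"; returns a dict with "pixels" (400x640x3 uint8, blue, green, red), "range_z" (400x640 float32, m along the optical axis (not along the pixel's ray), 0 where there is no reading), "fx", "fy", "cx", "cy" (pixels), "k1" (the pictures are not rectified: a ray, as slopes to the right and down, at radius r is drawn at 1 + k1 r^2 times it, then the intrinsics apply), "extrinsics" (4x4, takes a point from camera to world coordinates). Camera axes: x right, y up, looking along -z (the intrinsics and any distortion apply to the point x, -y, -z); pixel columns grow to the right and rows downward; lengths in m; the calibration is good to about 2 mm. A picture is of the moment at which its call begins.
- arm.sign_off(): hands the job in, once; it reports no verdict.
The state is a dict: "time": time; "joints": joint angles; "joint_vel": joint speeds; "joint_torque": joint torques, N m; "tcp_pos": TCP position; "ee_rot": TCP orientation; "wrist_force": force on the tool from outside, world axes, zero at the start; "moment": the same for the moment, N m; "grip_width": finger opening in m.
Only numpy, scipy, OpenCV 4.12 (cv2) and the standard library are available. Lean on these libraries where they do the work, as an engineer would, in place of code of your own. Each camera call takes 0.05 s, during which the arm holds its last target.

## Working session

There is one attempt and no reset: what is moved stays moved. The work goes in short steps, Python scripts to look and compute and a tool call to move; the robot and the scene stay as the last step left them, time stands still between calls to the robot, and variables do not carry over. Pictures are saved under pics/ and viewed, and the job is handed in when it is done.

Besides the shell and the picture viewer there is one more tool, called after "Call:" as a command line: name --argument value ..., lists and objects as JSON in quotes. arm_command: Moves the arm, as the interface text tells. Its arguments: {"type":"object","properties":{"rows":{"type":"string"},"hand":{"type":"number"}},"required":["rows"]}

```bash
mkdir -p pics; ls
python3 - <<'E'
from workcell import arm,get_image
import cv2
o=arm.get_obs(); print(o)
for n in ("scene","top"):
    d=get_image(n); cv2.imwrite(f"pics/{n}0.png",d["pixels"]); print(n,d["fx"],d["fy"],d["cx"],d["cy"],d["k1"]); print(d["extrinsics"])
E
```

```text
pics
{'time': 0.0, 'joints': array([-8.54947244e-01,  3.59378416e-01,  1.10223251e-02, -3.04747252e-04,
       -1.22407958e+00, -2.88076077e-01]), 'joint_vel': array([-0.00094355,  0.00020038, -0.00108335,  0.00101161, -0.00017417,
       -0.00094647]), 'joint_torque': array([ 2.81533612e-04, -5.83325279e+01,  2.93424350e+01,  6.93700120e+00,
       -5.95515448e-03,  6.04494417e-06]), 'tcp_pos': array([ 0.27976305, -0.61375888,  0.23036143]), 'ee_rot': array([ 0.69155857, -0.6904449 , -0.14986411,  0.15024424]), 'wrist_force': array([-0.33857516, -0.13208296,  0.84017058]), 'moment': array([0.04178431, 0.04511475, 0.03109421]), 'grip_width': 0.08558525339809016}
scene 499.3663493553916 499.3663493553916 319.6364848419591 199.65426662219497 -0.08202278748605542
[[-0.71234681 -0.59718959  0.36868228  0.88740538]
 [ 0.70182106 -0.60386113  0.37788746  0.57579377]
 [-0.00303756  0.52793591  0.84927878  0.99263708]
 [ 0.          0.          0.          1.        ]]
top 459.1493012648993 459.1493012648993 321.30259246398566 205.38037320745343 -0.06460841417884809
[[-0.026194    0.99787725 -0.0596227   0.39970358]
 [-0.99961103 -0.02557497  0.01112206  0.14498945]
 [ 0.0095736   0.05989084  0.99815902  1.13937813]
 [ 0.          0.          0.          1.        ]]
```

View pics/scene0.png

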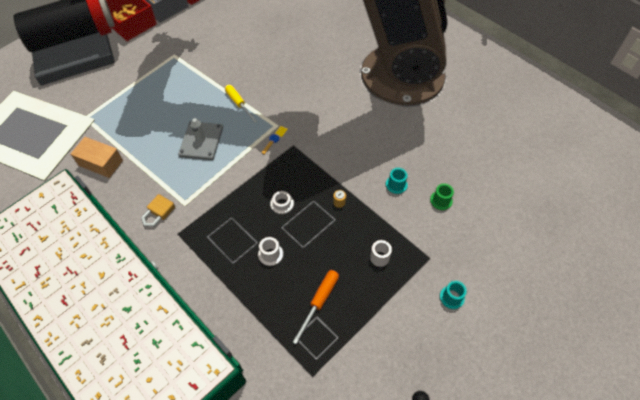

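View pics/top0.png

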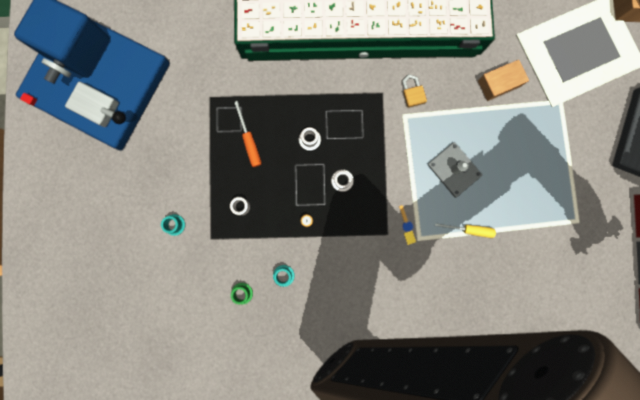

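```bash
cat > h.py <<'E'
from workcell import arm,get_image
import cv2, numpy as np
def und(d,u,v):
    K=np.array([[d["fx"],0,d["cx"]],[0,d["fy"],d["cy"]],[0,0,1.]])
    p=np.stack([np.ravel(u),np.ravel(v)],-1).astype(float).reshape(-1,1,2)
    return cv2.undistortPoints(p,K,np.array([d["k1"],0,0,0.]),None,None).reshape(-1,2) if len(p) else p.reshape(-1,2)
def und2(d,u,v):  # exact fixed point
    x=np.stack([(np.ravel(u)-d["cx"])/d["fx"],(np.ravel(v)-d["cy"])/d["fy"]],-1); y=x.copy()
    for _ in range(20): y=x/(1+d["k1"]*(y**2).sum(1,keepdims=True))
    return y
def plane(d,u,v,z):
    s=und2(d,u,v); E=np.array(d["extrinsics"]); r=np.c_[s[:,0],-s[:,1],-np.ones(len(s))]@E[:3,:3].T
    t=(z-E[2,3])/r[:,2]; return E[:3,3]+r*t[:,None]
def cloud(d):
    v,u=np.mgrid[0:400,0:640]; s=und2(d,u,v); z=np.array(d["range_z"]).reshape(-1,1); E=np.array(d["extrinsics"])
    P=np.c_[s[:,0:1]*z,-s[:,1:2]*z,-z]@E[:3,:3].T+E[:3,3]; P[z[:,0]==0]=np.nan
    return P.reshape(400,640,3)
def proj(d,P):
    E=np.array(d["extrinsics"]); c=(np.atleast_2d(P)-E[:3,3])@E[:3,:3]; s=np.c_[c[:,0],-c[:,1]]/-c[:,2:3]
    s=s*(1+d["k1"]*(s**2).sum(1,keepdims=True)); return s*[d["fx"],d["fy"]]+[d["cx"],d["cy"]]
E
python3 - <<'E'
from h import *
ds=get_image("scene"); dt=get_image("top")
a=cv2.resize(ds["pixels"][170:290,220:420],None,fx=3,fy=3,interpolation=cv2.INTER_CUBIC)
b=cv2.resize(dt["pixels"][110:230,220:420],None,fx=3,fy=3,interpolation=cv2.INTER_CUBIC)
b2=cv2.resize(dt["pixels"][130:205,415:495],None,fx=5,fy=5,interpolation=cv2.INTER_CUBIC)
a2=cv2.resize(ds["pixels"][105:175,165:235],None,fx=5,fy=5,interpolation=cv2.INTER_CUBIC)
cv2.imwrite("pics/c_scene.png",a);cv2.imwrite("pics/c_top.png",b)
cv2.imwrite("pics/c_st.png",np.hstack([a2[:350],b2[:350]]))
for n,d in(("s",ds),("t",dt)):
    C=cloud(d); np.save(f"cl_{n}.npy",C)
C=cloud(dt)
for nm,(u,v) in dict(long=(310,138),short=(342,180),plain=(239,206),post=(462,166)).items():
    z=C[v-25:v+26,u-25:u+26,2]; m=z>0.01
    print(nm,"maxz",np.nanpercentile(z[m],[50,90,99]))
E
```

```text
long maxz [0.04428888 0.04906412 0.05176598]
short maxz [0.02581804 0.02966759 0.03292953]
plain maxz [0.04603997 0.04936676 0.05180715]
post maxz [0.01513218 0.04425795 0.08499883]
```

View pics/c_scene.png

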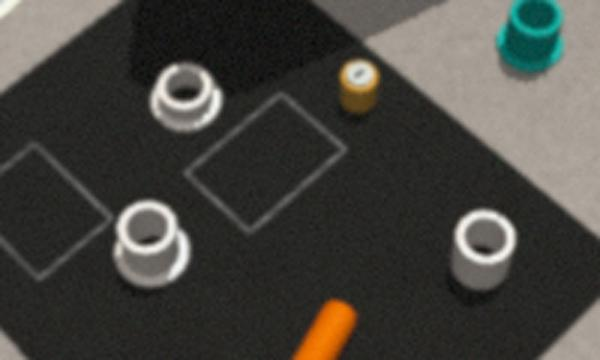

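View pics/c_top.png

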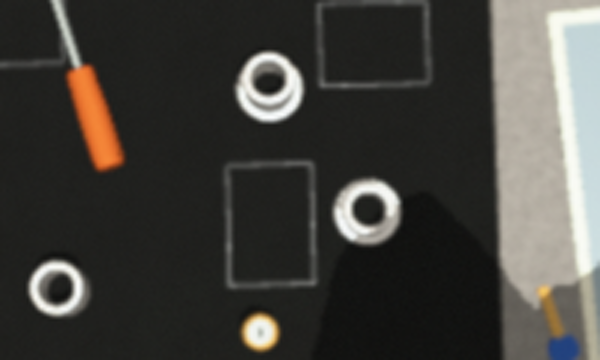

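View pics/c_st.png

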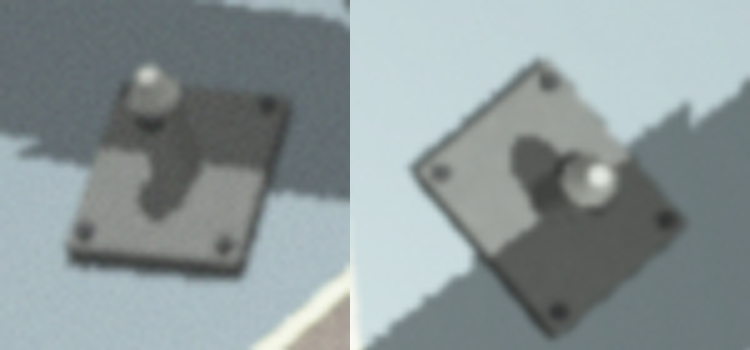

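Run:
```python
from h import *
D={"scene":get_image("scene"),"top":get_image("top")}
print("long candidates done")
for n,(u0,v0) in dict(scene=(269,250),top=(310,138)).items():
    d=D[n]; g=cv2.cvtColor(d["pixels"],cv2.COLOR_BGR2GRAY)
    S=4;w=22
    gg=cv2.resize(g[v0-w:v0+w,u0-w:u0+w],None,fx=S,fy=S,interpolation=cv2.INTER_CUBIC)
    for thr in(90,120,150):
        m=(gg>thr).astype(np.uint8); cs,h=cv2.findContours(m,cv2.RETR_CCOMP,cv2.CHAIN_APPROX_NONE)
        for c,hh in zip(cs,h[0]):
            if cv2.contourArea(c)<300: continue
            p=(c[:,0,:]+.5)/S-.5+[u0-w,v0-w]
            inner=hh[3]>=0
            P=plane(d,p[:,0],p[:,1],0.045 if inner else 0.0)[:,:2]
            e=cv2.fitEllipse((P*1000).astype(np.float32)); mc=cv2.minEnclosingCircle((P*1000).astype(np.float32))
            print(n,thr,"inner" if inner else "outer",np.round(e[0],1),np.round(e[1],1),"mc",np.round(mc[0],1),round(mc[1],1),"px",p.mean(0).round(1))
C={k:cloud(d) for k,d in D.items()}
for n,(u0,v0) in dict(scene=(201,140),top=(455,168)).items():
    c=C[n][v0-40:v0+40,u0-40:u0+40].reshape(-1,3)
    c=c[~np.isnan(c[:,0])]
    m=(c[:,2]>0.008)&(c[:,2]<0.025)
    print(n,"foot rect",cv2.minAreaRect((c[m][:,:2]*1000).astype(np.float32)),np.median(c[m][:,2]), "n",m.sum())
    m=c[:,2]>0.03; print(" post med",np.median(c[m],0), "tip",c[c[:,2]>0.078].mean(0) if (c[:,2]>0.078).any() else None)
for n,(u0,v0) in dict(scene=(269,250),top=(310,138)).items():
    c=C[n][v0-22:v0+22,u0-22:u0+22].reshape(-1,3); m=(c[:,2]>0.04)&(c[:,2]<.056); 
    print(n,"cloud rim",cv2.minEnclosingCircle((c[m][:,:2]*1000).astype(np.float32)),c[m].mean(0))
    print("bench z",np.nanmedian(C[n][v0-40:v0-25,u0-40:u0-25,2]))
```

```text
long candidates done
scene 90 outer [627.6 151.3] [55.5 72.8] mc [627.5 150. ] 36.3 px [269.8 250.8]
scene 90 inner [638. 167.] [ 7.7 16.9] mc [637.8 166.5] 8.5 px [269.2 249.2]
scene 120 outer [627.4 151.1] [53.4 70.9] mc [625.2 150.9] 35.2 px [269.8 250.9]
scene 120 inner [647.2 180.4] [25.  38.5] mc [644.2 175.5] 19.3 px [270.2 256.2]
scene 120 inner [633.3 159.6] [26. 27.] mc [633.3 159.7] 13.8 px [268.6 245.6]
scene 150 outer [624.6 148.1] [47. 66.] mc [624.6 151.2] 34.4 px [271.4 250.2]
scene 150 inner [633.1 159.4] [28.3 28.8] mc [633.2 159.3] 14.7 px [268.6 245.4]
top 90 outer [636.2 157.7] [56.5 60. ] mc [636.7 158.2] 30.4 px [309.4 138.7]
top 90 inner [631.  157.4] [19.4 25.3] mc [632.4 157.6] 12.7 px [309.4 136.9]
top 120 outer [636.2 157.7] [54.9 58.6] mc [636.7 158.3] 29.7 px [309.4 138.8]
top 120 inner [632.9 157.4] [24.8 26.6] mc [633.1 157.6] 13.6 px [309.2 135.9]
top 150 outer [636.2 157.6] [53.4 57.5] mc [636.8 157.9] 29.1 px [309.4 138.7]
top 150 inner [633.7 157.6] [27.8 28.1] mc [633.7 157.7] 14.4 px [309.1 135.9]
scene foot rect ((511.4056701660156, -218.62271118164062), (205.44680786132812, 106.25379943847656), 28.491003036499023) 0.01351481640965091 n 1094
 post med [ 0.55294272 -0.19194098  0.06339327] tip [ 0.55054589 -0.19858994  0.08182319]
top foot rect ((584.3873291015625, -186.64622497558594), (190.13587951660156, 120.92466735839844), 42.36155319213867) 0.014770746061619433 n 1440
 post med [ 0.54625643 -0.19699402  0.07272596] tip [ 0.54891978 -0.20110432  0.08340372]
scene cloud rim ((633.4046630859375, 159.84725952148438), 21.27853775024414) [0.63461465 0.16028677 0.04565432]
bench z 0.001575995620216486
top cloud rim ((633.4730834960938, 157.3836669921875), 20.797805786132812) [0.63332645 0.15802141 0.04714759]
bench z 0.0028847209947073793
```

Run:
```python
from h import *
D={"scene":get_image("scene"),"top":get_image("top")}
for n,(u0,v0) in dict(scene=(201,140),top=(455,168)).items():
    d=D[n]; C=cloud(d)
    m=((C[...,2]>0.0095)&(C[...,2]<0.021)).astype(np.uint8)
    k=np.zeros_like(m); k[v0-35:v0+35,u0-35:u0+35]=1; m*=k
    m=cv2.morphologyEx(m,cv2.MORPH_OPEN,np.ones((3,3)))
    N,l,s,c=cv2.connectedComponentsWithStats(m); i=1+np.argmax(s[1:,4]); 
    vv,uu=np.nonzero(l==i); P=plane(d,uu,vv,0.015)[:,:2]*1000
    print(n,"foot",cv2.minAreaRect(P.astype(np.float32)),s[i])
    # bright tip
    g=cv2.cvtColor(d["pixels"],cv2.COLOR_BGR2GRAY).astype(float)
    pm=(C[...,2]>0.03)&(k>0); vv,uu=np.nonzero(pm); gv=g[vv,uu]; b=gv>np.percentile(gv,80)
    print(" tip px",uu[b].mean(),vv[b].mean(),plane(d,[uu[b].mean()],[vv[b].mean()],0.086)[0])
    print(" px of guess",proj(d,[[.55,-.2,.086],[.55,-.2,.015]]))
    for z in (.03,.04,.05,.06,.07,.08):
        q=(abs(C[...,2]-z)<.005)&(k>0); print("  ",z,C[q].mean(0).round(4),q.sum())
    r=cv2.resize(d["pixels"][v0-35:v0+35,u0-35:u0+35],None,fx=8,fy=8,interpolation=cv2.INTER_CUBIC); cv2.imwrite(f"pics/st_{n}.png",r)
```

```text
scene foot ((550.2823486328125, -196.87733459472656), (108.68453216552734, 90.72605895996094), 38.881221771240234) [179 123  43  35 921]
 tip px 195.94594594594594 121.64864864864865 [ 0.54992868 -0.19169711  0.086     ]
 px of guess [[193.85091199 119.79972508]
 [199.84764452 138.46215445]]
   0.03 [ 0.5531 -0.192   0.0297] 26
   0.04 [ 0.554  -0.1916  0.0403] 31
   0.05 [ 0.5515 -0.1915  0.0495] 25
   0.06 [ 0.5518 -0.19    0.0595] 23
   0.07 [ 0.553  -0.1931  0.0701] 51
   0.08 [ 0.5515 -0.1976  0.0799] 38
top foot ((548.7258911132812, -201.909912109375), (110.52922058105469, 91.91820526123047), 38.020442962646484) [ 428  142   52   55 1353]
 tip px 464.4375 165.5625 [ 0.54711873 -0.2031045   0.086     ]
 px of guess [[463.07018178 164.36591164]
 [454.0636144  168.60241252]]
   0.03 [ 0.5444 -0.1952  0.0301] 14
   0.04 [ 0.5463 -0.1925  0.0399] 13
   0.05 [ 0.545  -0.1944  0.0508] 14
   0.06 [ 0.5443 -0.1959  0.0614] 17
   0.07 [ 0.548  -0.1991  0.071 ] 49
   0.08 [ 0.5483 -0.2014  0.0797] 46
```

View pics/st_scene.png

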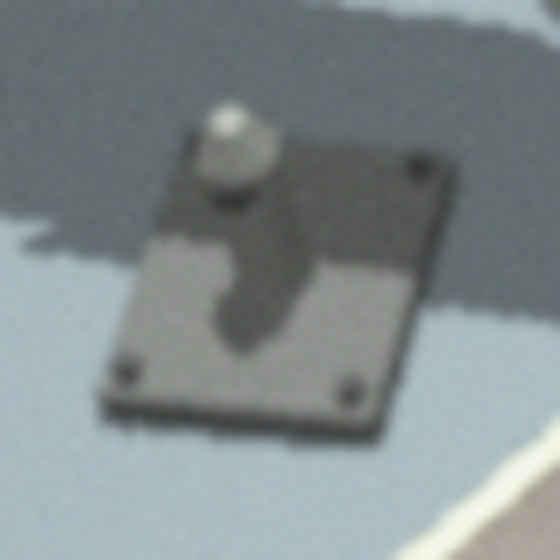

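View pics/st_top.png

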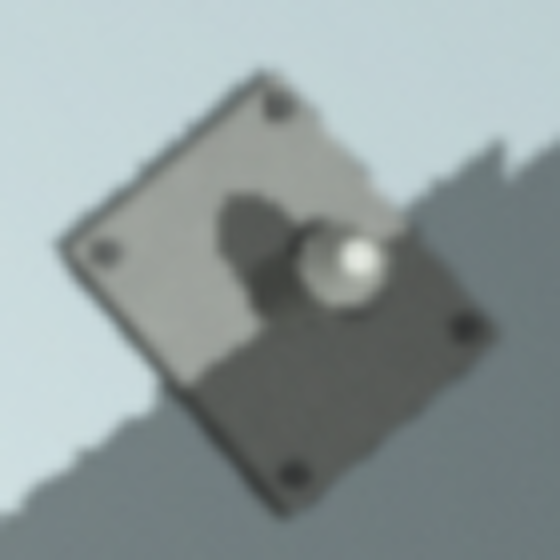

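```bash
cat >> h.py <<'E'
from scipy.spatial.transform import Rotation as Ro
def to(target,yaw=None):
    o=arm.get_obs(); q=o["ee_rot"]; R=Ro.from_quat([q[1],q[2],q[3],q[0]]); M=R.as_matrix()
    # level: y -> -z world, keep z-axis heading (or yaw given for z-axis heading)
    zh=M[:,2].copy(); zh[2]=0; zh/=np.linalg.norm(zh)
    if yaw is not None: zh=np.array([np.cos(yaw),np.sin(yaw),0])
    y=np.array([0,0,-1.]); T=np.c_[np.cross(y,zh),y,zh]
    rv=(R.inv()*Ro.from_matrix(T)).as_rotvec(degrees=True)
    print("t",round(o["time"],2),"tcp",o["tcp_pos"].round(4),"jawdir deg",np.degrees(np.arctan2(M[1,2],M[0,2])).round(1),"tilt",M[:,1].round(4),"F",o["wrist_force"].round(1),"w",round(o["grip_width"],4),"j",o["joints"].round(2))
    print("shift",(M.T@(np.array(target)-o["tcp_pos"])).round(4),"turn",rv.round(2))
E
python3 -c "
from h import *
to([.6333,.1586,.16])"
```

```text
t 0.4 tcp [ 0.28   -0.6141  0.2311] jawdir deg 114.5 tilt [-2.e-04  2.e-04 -1.e+00] F [-0.6  0.1  1. ] w 0.0853 j [-0.85  0.36  0.01 -0.   -1.22 -0.29]
shift [0.6421 0.0712 0.5565] turn [-0.02  0.   -0.  ]
```

Call:
arm_command --rows "0.642 0.04 0.556 0 0 0;0.642 0.04 0.556 0 0 0;0.642 0.04 0.556 0 0 0;0.642 0.04 0.556 0 0 0;0.642 0.04 0.556 0 0 0" --hand -1

```text
time: 0.82
tcp_pos: [0.3669, -0.4233, 0.2215]
ee_rot: [0.691, -0.691, -0.15, 0.15]
wrist_force: [0.0, 0.2, 0.5]
grip_width: 0.0852
```

Call:
arm_command --rows "0.484 0.03 0.419 0 0 0;0.484 0.03 0.419 0 0 0;0.484 0.03 0.419 0 0 0;0.484 0.03 0.419 0 0 0;0.484 0.03 0.419 0 0 0"

```text
time: 1.23
tcp_pos: [0.4537, -0.2338, 0.2122]
ee_rot: [-0.691, 0.691, 0.15, -0.15]
wrist_force: [0.8, 0.0, -0.1]
grip_width: 0.0852
```

Call:
arm_command --rows "0.325 0.02 0.281 0 0 0;0.325 0.02 0.281 0 0 0;0.325 0.02 0.281 0 0 0;0.325 0.02 0.281 0 0 0;0.325 0.02 0.281 0 0 0"

```text
time: 1.65
tcp_pos: [0.5405, -0.0443, 0.2028]
ee_rot: [-0.691, 0.691, 0.151, -0.149]
wrist_force: [1.4, -0.1, 0.2]
grip_width: 0.0853
```

```bash
python3 -c "
from h import *
to([.6333,.1586,.16])"
```

```text
t 1.65 tcp [ 0.5405 -0.0443  0.2028] jawdir deg 114.5 tilt [ 2.2e-03  1.0e-04 -1.0e+00] F [ 1.4 -0.1  0.2] w 0.0853 j [ 0.28  0.16 -0.33  0.   -1.08 -1.42]
shift [0.1686 0.0431 0.1462] turn [0.04 0.   0.12]
```

Call:
arm_command --rows "0.169 0.043 0.146 0 0 0;0.169 0.043 0.146 0 0 0;0.169 0.043 0.146 0 0 0;0.169 0.043 0.146 0 0 0.1;0.169 0.043 0.146 0 0 0.1"

```text
time: 2.07
tcp_pos: [0.6257, 0.1418, 0.1638]
ee_rot: [-0.691, 0.691, 0.15, -0.15]
wrist_force: [0.5, -1.1, -0.9]
grip_width: 0.0853
```

Call:
arm_command --rows "0.02 0 0.017 0 0 0;0.02 0 0.017 0 0 0;0.02 0 0.017 0 0 0"

```text
time: 2.32
tcp_pos: [0.6369, 0.1671, 0.1628]
ee_rot: [-0.69, 0.691, 0.151, -0.151]
wrist_force: [-0.1, 0.3, -0.2]
grip_width: 0.0855
```

```bash
python3 -c "
from h import *
to([.6333,.1586,.016])
for n in('scene','top'):
  d=get_image(n); u,v=map(int,proj(d,[.6333,.1586,.06])[0]); u=max(u,90);v=max(v,80)
  cv2.imwrite(f'pics/a_{n}.png',cv2.resize(d['pixels'][v-80:v+80,u-90:u+90],None,fx=3,fy=3))
"
```

```text
t 2.32 tcp [0.6369 0.1671 0.1628] jawdir deg 114.6 tilt [-2.0e-04 -1.1e-03 -1.0e+00] F [-0.1  0.3 -0.2] w 0.0855 j [ 0.55  0.38 -0.12  0.   -1.07 -1.69]
shift [-0.0067  0.1468 -0.0061] turn [ 0.05 -0.   -0.04]
```

View pics/a_scene.png

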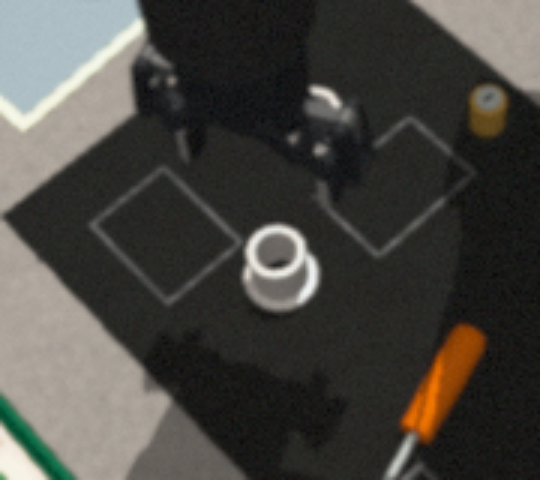

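Call:
arm_command --rows "-0.007 0.04 -0.006 0 0 0;-0.007 0.075 -0.006 0 0 0;-0.007 0.10 -0.006 0 0 0;-0.007 0.10 -0.006 0 0 0;-0.007 0.10 -0.006 0 0 0"

```text
time: 2.83
tcp_pos: [0.6321, 0.1553, 0.0635]
ee_rot: [-0.69, 0.692, 0.149, -0.15]
wrist_force: [0.7, -0.4, 0.5]
grip_width: 0.0855
```

```bash
python3 -c "
from h import *
to([.6333,.1586,.016])
for n in('scene','top'):
  d=get_image(n); u,v=map(int,proj(d,[.6333,.1586,.06])[0]); u=max(u,90);v=max(v,80)
  cv2.imwrite(f'pics/b_{n}.png',cv2.resize(d['pixels'][v-80:v+80,u-90:u+90],None,fx=3,fy=3))
"
```

```text
t 2.83 tcp [0.6321 0.1553 0.0635] jawdir deg 114.5 tilt [-0.0013 -0.0021 -1.    ] F [ 0.7 -0.4  0.5] w 0.0855 j [ 0.54  0.46 -0.24  0.   -0.87 -1.69]
shift [0.0026 0.0475 0.0026] turn [ 0.08 -0.   -0.12]
```

View pics/b_scene.png

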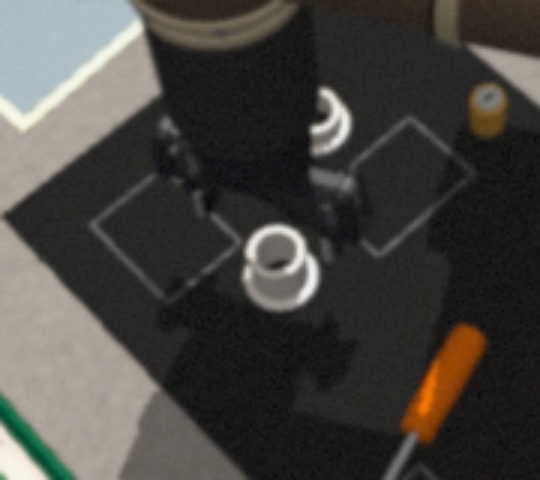

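View pics/b_top.png

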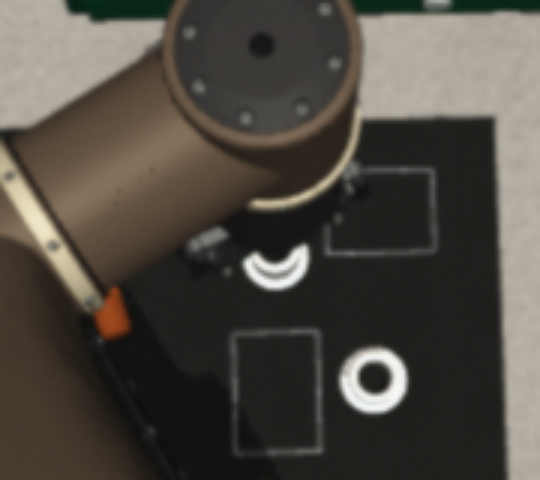

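Call:
arm_command --rows "0.003 0.03 0.003 0 0 0;0.003 0.048 0.003 0 0 0;0.003 0.048 0.003 0 0 0;0.003 0.048 0.003 0 0 0"

```text
time: 3.27
tcp_pos: [0.6362, 0.1608, 0.0194]
ee_rot: [-0.691, 0.691, 0.152, -0.149]
wrist_force: [-0.5, -0.5, 1.2]
grip_width: 0.0858
```

```bash
python3 -c "
from h import *
to([.6333,.1586,.016])
for n in('scene',):
  d=get_image(n); u,v=map(int,proj(d,[.6333,.1586,.06])[0]); u=max(u,90);v=max(v,80)
  cv2.imwrite(f'pics/c_{n}.png',cv2.resize(d['pixels'][v-50:v+60,u-65:u+65],None,fx=5,fy=5))
"
```

```text
t 3.27 tcp [0.6362 0.1608 0.0194] jawdir deg 114.5 tilt [ 4.2e-03  4.0e-04 -1.0e+00] F [-0.5 -0.5  1.2] w 0.0858 j [ 0.55  0.52 -0.27  0.   -0.78 -1.69]
shift [-0.0035  0.0034 -0.0008] turn [0.08 0.   0.23]
```

View pics/c_scene.png

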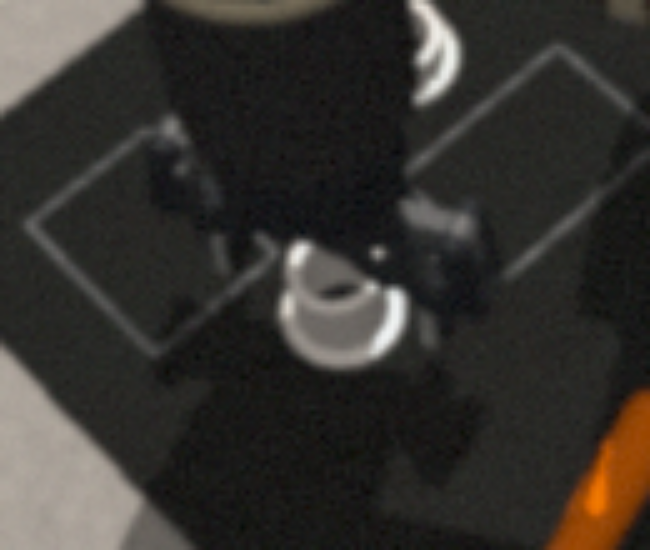

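Call:
arm_command --rows "-0.002 0.004 -0.001 0 0 0;-0.002 0.004 -0.001 0 0 0;-0.002 0.004 -0.001 0 0 0"

```text
time: 3.57
tcp_pos: [0.636, 0.1595, 0.0175]
ee_rot: [0.691, -0.691, -0.153, 0.148]
wrist_force: [-1.2, -0.2, -0.0]
grip_width: 0.0856
```

Call:
arm_command --rows "0 0 0 0 0 0;0 0 0 0 0 0;0 0 0 0 0 0;0 0 0 0 0 0;0 0 0 0 0 0" --hand 1

```text
time: 3.98
tcp_pos: [0.6362, 0.1595, 0.0181]
ee_rot: [0.691, -0.691, -0.153, 0.148]
wrist_force: [-1.6, 0.1, 5.6]
grip_width: 0.0408
```

Call:
arm_command --rows "0 0 0 0 0 0;0 0 0 0 0 0;0 0 0 0 0 0;0 0 0 0 0 0;0 0 0 0 0 0"

```text
time: 4.4
tcp_pos: [0.6361, 0.1596, 0.0181]
ee_rot: [0.691, -0.691, -0.153, 0.148]
wrist_force: [-1.2, -0.9, 2.5]
grip_width: 0.0412
```

```bash
python3 -c "
from h import *
to([.6333,.1586,.016])
for n in('scene',):
  d=get_image(n); u,v=map(int,proj(d,[.6333,.1586,.06])[0]); u=max(u,90);v=max(v,80)
  cv2.imwrite(f'pics/d_{n}.png',cv2.resize(d['pixels'][v-50:v+60,u-65:u+65],None,fx=5,fy=5))
"
```

```text
t 4.4 tcp [0.6361 0.1596 0.0181] jawdir deg 114.6 tilt [ 0.0076  0.0018 -1.    ] F [-1.2 -0.9  2.5] w 0.0412 j [ 0.54  0.52 -0.27  0.   -0.77 -1.69]
shift [-0.003   0.0021  0.0003] turn [0.09 0.   0.44]
```

View pics/d_scene.png

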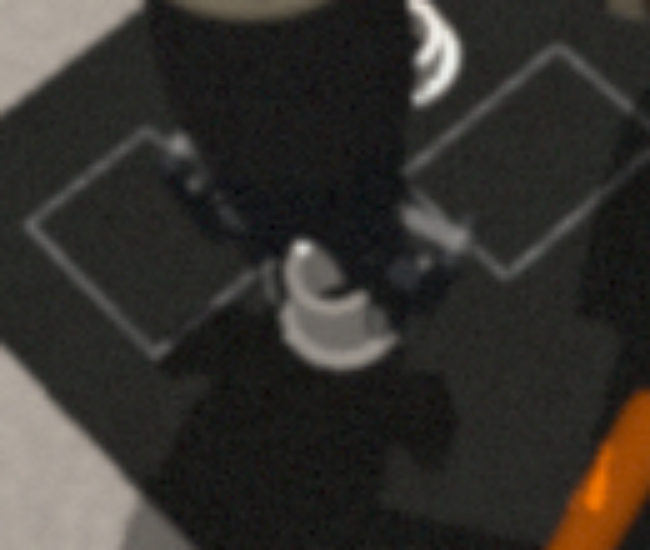

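```bash
cat >> h.py <<'E'
import json,os
def M_(o):
    q=o["ee_rot"]; return Ro.from_quat([q[1],q[2],q[3],q[0]]).as_matrix()
def save_grasp(sl):
    o=arm.get_obs(); M=M_(o); json.dump(dict(p=(M.T@(np.array(sl)-o["tcp_pos"])).tolist(),M=M.tolist()),open("g.json","w"))
def tos(target): # sleeve origin target, upright as when grasped
    g=json.load(open("g.json")); o=arm.get_obs(); M=M_(o); M0=np.array(g["M"]); p=np.array(g["p"])
    tcp=np.array(target)-M0@p
    print("t",round(o["time"],2),"sleeve",(o["tcp_pos"]+M@p).round(4),"F",o["wrist_force"].round(1),"mom",o["moment"].round(2),"w",round(o["grip_width"],4),"j",o["joints"].round(2))
    print("shift",(M.T@(tcp-o["tcp_pos"])).round(4),"turn",Ro.from_matrix(M.T@M0).as_rotvec(degrees=True).round(2))
E
python3 -c "
from h import *
save_grasp([.6333,.1586,0]); print(open('g.json').read())
tos([.6333,.1586,.14])"
```

```text
{"p": [-0.0031509792665426607, 0.018062747414454336, 0.00035537833285708396], "M": [[0.9095317339708646, 0.007689798404841436, -0.4155633428256701], [0.41556195007936636, 0.0018537311257821876, 0.9095629881031593], [0.007764698718348534, -0.999968714851323, -0.0015095603356846121]]}
t 4.45 sleeve [ 0.6333  0.1586 -0.    ] F [-1.3 -0.4  2.5] mom [0.03 0.3  0.03] w 0.0409 j [ 0.54  0.52 -0.27  0.   -0.77 -1.69]
shift [ 0.0011 -0.14   -0.0002] turn [0. 0. 0.]
```

Call:
arm_command --rows "0 -0.02 0 0 0 0;0 -0.05 0 0 0 0;0 -0.09 0 0 0 0;0 -0.13 0 0 0 0;0 -0.14 0 0 0 0"

```text
time: 4.87
tcp_pos: [0.638, 0.1602, 0.1651]
ee_rot: [0.691, -0.69, -0.157, 0.145]
wrist_force: [1.3, 0.5, 0.2]
grip_width: 0.0409
```

```bash
python3 -c "
from h import *
tos([.5495,-.2013,.14])
for n in('scene','top'):
  d=get_image(n); u,v=map(int,proj(d,[.6333,.1586,.16])[0]); u=max(u,90);v=max(v,80)
  cv2.imwrite(f'pics/e_{n}.png',cv2.resize(d['pixels'][v-50:v+60,u-65:u+65],None,fx=5,fy=5))
"
```

```text
t 4.87 sleeve [0.6353 0.1593 0.1469] F [1.3 0.5 0.2] mom [ 0.12 -0.23 -0.04] w 0.0409 j [ 0.54  0.37 -0.13  0.   -1.05 -1.69]
shift [-0.2281  0.0039 -0.2921] turn [0.05 0.06 0.51]
```

View pics/e_scene.png

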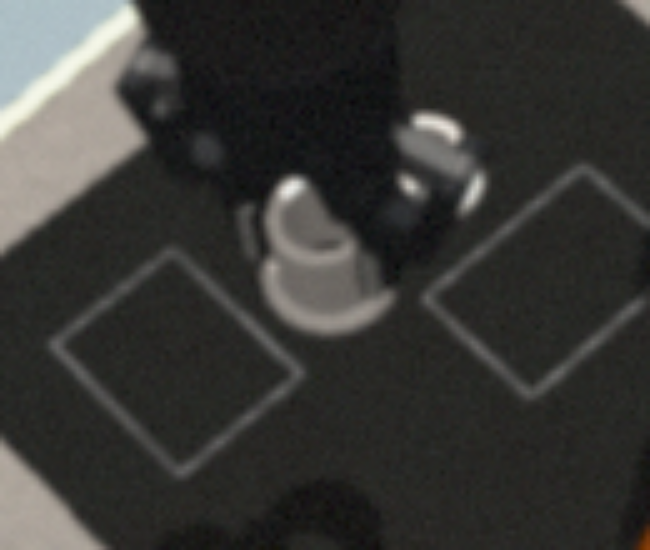

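Call:
arm_command --rows "-0.03 0 -0.038 0 0 0;-0.055 0 -0.07 0 0 0.25;-0.08 0 -0.102 0 0 0.5;-0.105 0 -0.134 0 0 0.5;-0.13 0 -0.166 0 0 0.5"

```text
time: 5.38
tcp_pos: [0.5865, -0.0451, 0.1588]
ee_rot: [0.691, -0.691, -0.152, 0.149]
wrist_force: [1.6, -0.5, -0.7]
grip_width: 0.0412
```

```bash
python3 -c "
from h import *
tos([.5495,-.2013,.13])"
```

```text
t 5.38 sleeve [ 0.5835 -0.046   0.1407] F [ 1.6 -0.5 -0.7] mom [-0.03 -0.1  -0.01] w 0.0412 j [ 0.26  0.27 -0.29 -0.   -1.01 -1.4 ]
shift [-0.0957  0.0104 -0.127 ] turn [-0.06  0.04 -0.23]
```

Call:
arm_command --rows "-0.025 0 -0.033 0 0 0;-0.05 0 -0.066 0 0 -0.1;-0.075 0 -0.1 0 0 -0.1;-0.09 0 -0.12 0 0 -0.1;-0.0955 0 -0.127 0 0 -0.1"

```text
time: 5.8
tcp_pos: [0.5504, -0.2036, 0.1571]
ee_rot: [0.692, -0.691, -0.15, 0.148]
wrist_force: [-0.4, 0.7, -1.0]
grip_width: 0.0411
```

Call:
arm_command --rows "0 0 0 0 0 0;0 0 0 0 0 0"

```text
time: 5.97
tcp_pos: [0.5496, -0.2039, 0.1558]
ee_rot: [0.692, -0.691, -0.149, 0.148]
wrist_force: [0.6, 0.3, -0.4]
grip_width: 0.0411
```

```bash
python3 -c "
from h import *
tos([.5495,-.2013,.13])
for n in('scene','top'):
  d=get_image(n); u,v=map(int,proj(d,[.5495,-.2013,.1])[0]); u=max(u,70);v=max(v,60)
  cv2.imwrite(f'pics/f_{n}.png',cv2.resize(d['pixels'][v-55:v+60,u-65:u+65],None,fx=5,fy=5))
"
```

```text
t 5.97 sleeve [ 0.5466 -0.2049  0.1378] F [ 0.6  0.3 -0.4] mom [0.05 0.05 0.03] w 0.0411 j [-0.02  0.27 -0.29 -0.   -1.   -1.12]
shift [0.004  0.0077 0.0021] turn [-0.19 -0.27 -0.35]
```

View pics/f_scene.png

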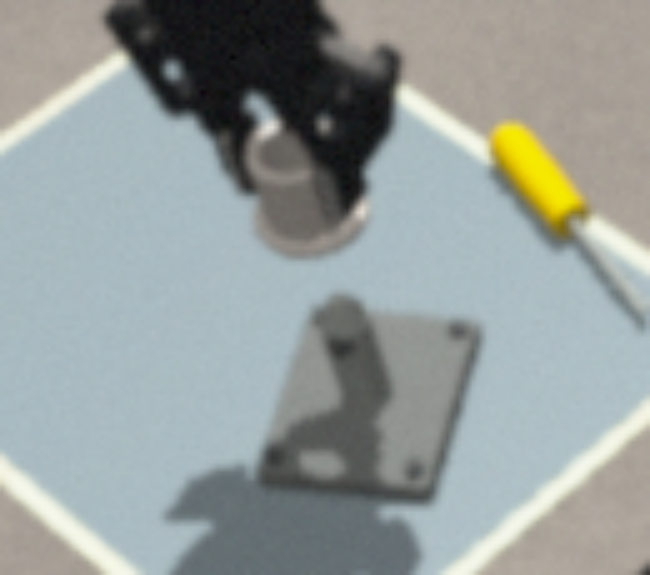

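View pics/f_top.png

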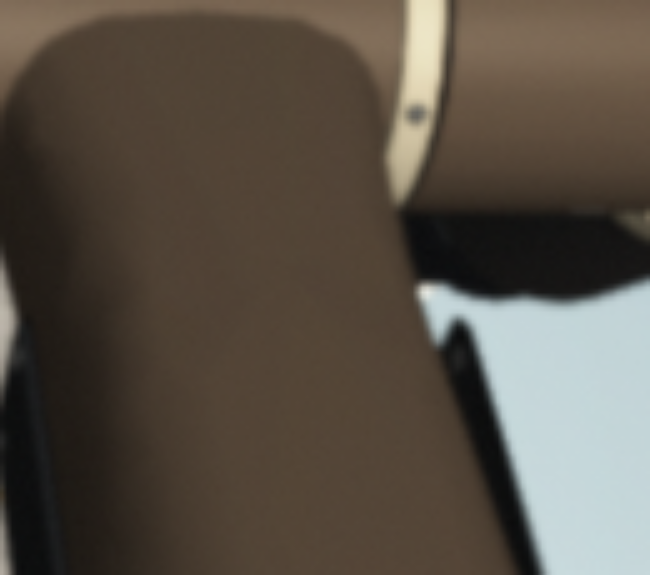

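Call:
arm_command --rows "0.004 0.015 0.002 0 -0.2 -0.2;0.004 0.03 0.002 0 -0.2 -0.3;0.004 0.038 0.002 0 -0.2 -0.3;0.004 0.038 0.002 0 -0.2 -0.3;0.004 0.038 0.002 0 -0.2 -0.3"

```text
time: 6.48
tcp_pos: [0.5535, -0.1984, 0.1183]
ee_rot: [0.692, -0.69, -0.153, 0.149]
wrist_force: [0.3, 0.7, -0.4]
grip_width: 0.0411
```

```bash
cat > ov.py <<'E'
from h import *
import sys
tos([.5495,-.2013,float(sys.argv[1])])
g=json.load(open("g.json")); o=arm.get_obs(); s=o["tcp_pos"]+M_(o)@np.array(g["p"])
d=get_image("scene"); u,v=map(int,proj(d,[.5495,-.2013,.08])[0]); S=8
im=d["pixels"]; u0,v0=u-38,max(v-40,0)
raw=cv2.resize(im[v0:v0+70,u0:u0+75],None,fx=S,fy=S,interpolation=cv2.INTER_CUBIC); c=raw.copy()
a=np.linspace(0,2*np.pi,90)
for r,z,col in((.027,0,(0,255,0)),(.021,.045,(0,0,255)),(.015,.045,(255,0,255))):
    p=proj(d,np.c_[s[0]+r*np.cos(a),s[1]+r*np.sin(a),s[2]+z+0*a]); p=((p-[u0,v0]+.5)*S).astype(int)
    cv2.polylines(c,[p.reshape(-1,1,2)],True,col,1)
for r,z,col in((.0125,.072,(255,255,0)),(.005,.086,(255,255,0))):
    p=proj(d,np.c_[.5495+r*np.cos(a),-.2013+r*np.sin(a),z+0*a]); p=((p-[u0,v0]+.5)*S).astype(int)
    cv2.polylines(c,[p.reshape(-1,1,2)],True,col,1)
cv2.imwrite(sys.argv[2],c); cv2.imwrite(sys.argv[2].replace(".png","_r.png"),raw)
E
python3 ov.py 0.09 pics/g.png
```

```text
t 6.48 sleeve [ 0.5506 -0.1993  0.1002] F [ 0.3  0.7 -0.4] mom [-0.08 -0.02  0.02] w 0.0411 j [-0.01  0.31 -0.33 -0.01 -0.92 -1.12]
shift [-0.0019  0.0102 -0.0013] turn [-0.17  0.14 -0.05]
```

View pics/g.png

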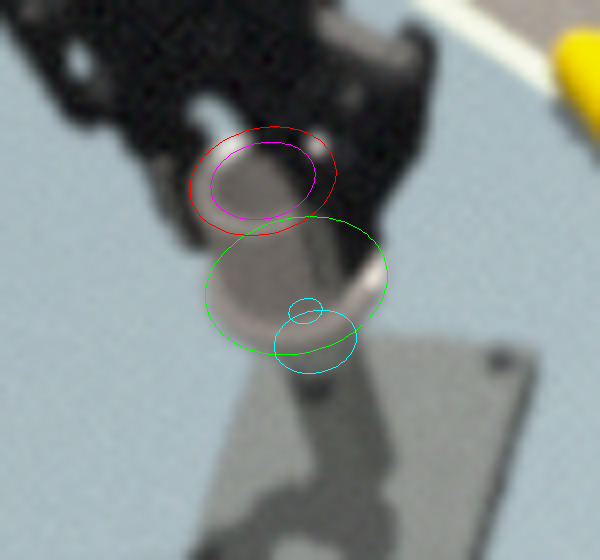

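View pics/g_r.png

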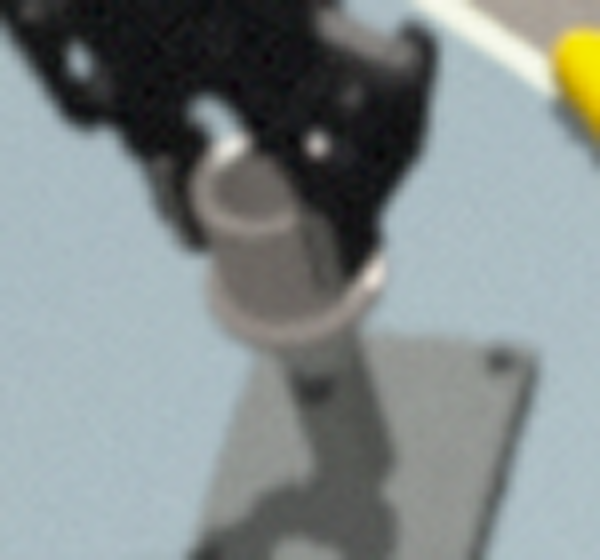

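Call:
arm_command --rows "-0.001 0.008 -0.001 0 0 0;-0.001 0.016 -0.001 0 0 0;-0.001 0.02 -0.001 0 0 0;-0.001 0.02 -0.001 0 0 0"

```text
time: 6.87
tcp_pos: [0.5527, -0.1998, 0.0976]
ee_rot: [0.692, -0.69, -0.153, 0.149]
wrist_force: [0.5, 0.4, -0.6]
grip_width: 0.041
```

```bash
sed -i 's/-.2013,float/-.2008,float/' ov.py; python3 ov.py 0.06 pics/i.png
```

```text
t 6.87 sleeve [ 0.5497 -0.2008  0.0795] F [ 0.5  0.4 -0.6] mom [-0.    0.01  0.04] w 0.041 j [-0.02  0.33 -0.36 -0.01 -0.88 -1.12]
shift [-0.0004  0.0195  0.0001] turn [-0.2   0.11 -0.09]
```

View pics/i.png

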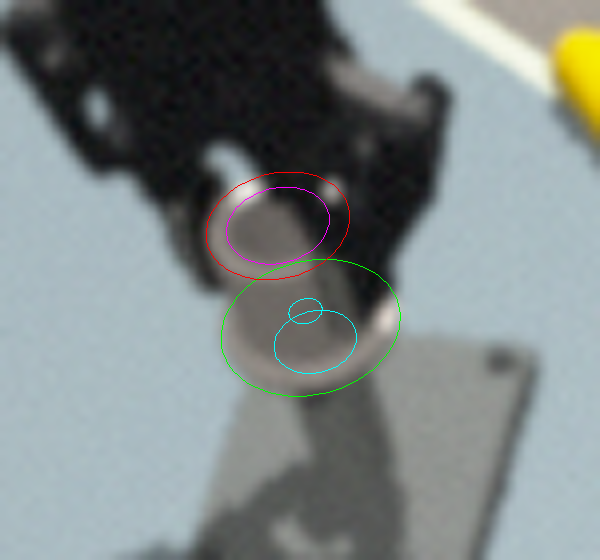

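Call:
arm_command --rows "0 0.003 0 -0.1 0 0;0 0.006 0 -0.1 0 0;0 0.009 0 -0.1 0 0;0 0.009 0 -0.1 0 0"

```text
time: 7.25
tcp_pos: [0.5526, -0.1999, 0.0885]
ee_rot: [0.691, -0.69, -0.153, 0.149]
wrist_force: [-0.2, 0.2, -1.1]
grip_width: 0.0409
```

```bash
python3 -c "
from h import *
tos([.55,-.2008,.05])"
```

```text
t 7.25 sleeve [ 0.5497 -0.2008  0.0704] F [-0.2  0.2 -1.1] mom [-0.    0.07 -0.02] w 0.0409 j [-0.02  0.34 -0.37 -0.   -0.85 -1.12]
shift [ 0.0001  0.0204 -0.    ] turn [-0.1   0.11 -0.1 ]
```

Call:
arm_command --rows "0 0.003 0 0 0 0;0 0.006 0 0 0 0;0 0.009 0 0 0 0;0 0.012 0 0 0 0;0 0.015 0 0 0 0"

```text
time: 7.67
tcp_pos: [0.5525, -0.2003, 0.0736]
ee_rot: [0.691, -0.69, -0.153, 0.149]
wrist_force: [-2.7, -2.8, 3.0]
grip_width: 0.0412
```

```bash
python3 -c "
from h import *
tos([.55,-.2008,.03])"
```

```text
t 7.67 sleeve [ 0.5496 -0.2012  0.0556] F [-2.7 -2.8  3. ] mom [-1.14  0.99 -0.01] w 0.0412 j [-0.02  0.36 -0.38 -0.   -0.82 -1.12]
shift [0.0004 0.0255 0.0003] turn [-0.08  0.11 -0.12]
```

Call:
arm_command --rows "-0.001 0.003 0 0 0 0;-0.001 0.007 0 0 0 0;-0.001 0.011 0 0 0 0;-0.001 0.015 0 0 0 0;-0.001 0.018 0 0 0 0"

```text
time: 8.08
tcp_pos: [0.5518, -0.2007, 0.0552]
ee_rot: [0.691, -0.69, -0.153, 0.149]
wrist_force: [-0.8, -1.9, 3.8]
grip_width: 0.0413
```

```bash
python3 ov.py 0.015 pics/k.png
```

```text
t 8.08 sleeve [ 0.5489 -0.2016  0.0371] F [-0.8 -1.9  3.8] mom [-0.71  0.36 -0.08] w 0.0413 j [-0.02  0.38 -0.4  -0.   -0.78 -1.12]
shift [0.0007 0.0221 0.0005] turn [-0.07  0.12 -0.12]
```

View pics/k.png

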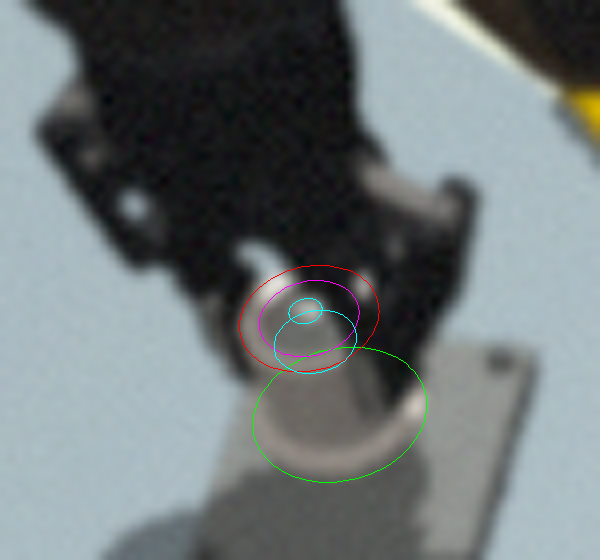

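Call:
arm_command --rows "-0.0005 0.003 -0.0005 0 0 0;-0.0005 0.007 -0.0005 0 0 0;-0.0005 0.011 -0.0005 0 0 0;-0.0005 0.015 -0.0005 0 0 0;-0.0005 0.018 -0.0005 0 0 0"

```text
time: 8.55
tcp_pos: [0.5512, -0.2011, 0.0358]
ee_rot: [0.691, -0.69, -0.153, 0.149]
wrist_force: [1.5, -0.5, -2.6]
grip_width: 0.0411
```

```bash
python3 -c "
from h import *
tos([.549,-.202,.015])"
```

```text
t 8.55 sleeve [ 0.5482 -0.2021  0.0177] F [ 1.5 -0.5 -2.6] mom [-0.37 -0.36 -0.04] w 0.0411 j [-0.02  0.41 -0.42 -0.   -0.74 -1.12]
shift [ 0.0007  0.0027 -0.0002] turn [-0.12  0.1  -0.17]
```

Call:
arm_command --rows "0.0005 0.002 0 0 0 0;0.0005 0.003 0 0 0 0;0.0005 0.004 0 0 0 0;0.0005 0.004 0 0 0 0"

```text
time: 8.88
tcp_pos: [0.5513, -0.2008, 0.0312]
ee_rot: [0.692, -0.69, -0.152, 0.15]
wrist_force: [-0.0, -0.9, -0.3]
grip_width: 0.0414
```

```bash
python3 ov.py 0.015 pics/l.png
```

```text
t 8.88 sleeve [ 0.5483 -0.2017  0.0132] F [-0.  -0.9 -0.3] mom [0.   0.04 0.04] w 0.0414 j [-0.02  0.42 -0.42 -0.   -0.73 -1.12]
shift [ 0.0014 -0.0018  0.0004] turn [-0.15  0.09 -0.21]
```

View pics/l.png

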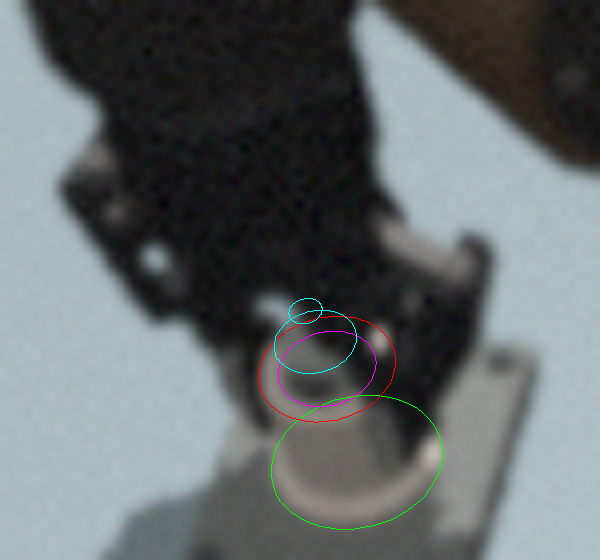

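Call:
arm_command --rows "0.001 0.001 0 0 0 0;0.001 0.002 0 0 0 0;0.001 0.003 0 0 0 0;0.001 0.003 0 0 0 0"

```text
time: 9.27
tcp_pos: [0.5525, -0.2003, 0.03]
ee_rot: [0.691, -0.69, -0.153, 0.15]
wrist_force: [-4.4, 2.6, 13.8]
grip_width: 0.0411
```

```bash
python3 -c "
from h import *
tos([.549,-.202,.015])"
```

```text
t 9.27 sleeve [ 0.5496 -0.2013  0.0119] F [-4.4  2.6 13.8] mom [ 1.04  1.8  -0.09] w 0.0411 j [-0.02  0.42 -0.42 -0.   -0.73 -1.12]
shift [-0.0009 -0.0031 -0.0004] turn [-0.11  0.13 -0.17]
```

Call:
arm_command --rows "-0.001 0.001 0 0 0 0;-0.001 0.001 0 0 0 0;-0.001 0.001 0 0 0 0"

```text
time: 9.52
tcp_pos: [0.5523, -0.2006, 0.03]
ee_rot: [0.691, -0.69, -0.153, 0.149]
wrist_force: [-2.1, 2.5, 7.8]
grip_width: 0.0409
```

Call:
arm_command --rows "0 0 0 0 0 0;0 0 0 0 0 0;0 0 0 0 0 0;0 0 0 0 0 0;0 0 0 0 0 0" --hand -1

```text
time: 9.93
tcp_pos: [0.5522, -0.2006, 0.0298]
ee_rot: [0.691, -0.69, -0.153, 0.149]
wrist_force: [0.2, 0.1, -1.2]
grip_width: 0.0856
```

```bash
python3 -c "
from h import *
to([.5525,-.2003,.2])"; python3 ov.py 0.015 pics/m.png
```

```text
t 9.93 tcp [ 0.5522 -0.2006  0.0298] jawdir deg 114.7 tilt [ 0.0054  0.0022 -1.    ] F [ 0.2  0.1 -1.2] w 0.0856 j [-0.02  0.42 -0.42 -0.   -0.73 -1.12]
shift [ 1.400e-03 -1.702e-01  1.000e-04] turn [0.01 0.   0.33]
t 9.93 sleeve [ 0.5492 -0.2016  0.0117] F [ 0.2  0.1 -1.2] mom [-0.04  0.06  0.04] w 0.0856 j [-0.02  0.42 -0.42 -0.   -0.73 -1.12]
shift [ 0.0005 -0.0033  0.0006] turn [-0.07  0.15 -0.11]
```

View pics/m_r.png

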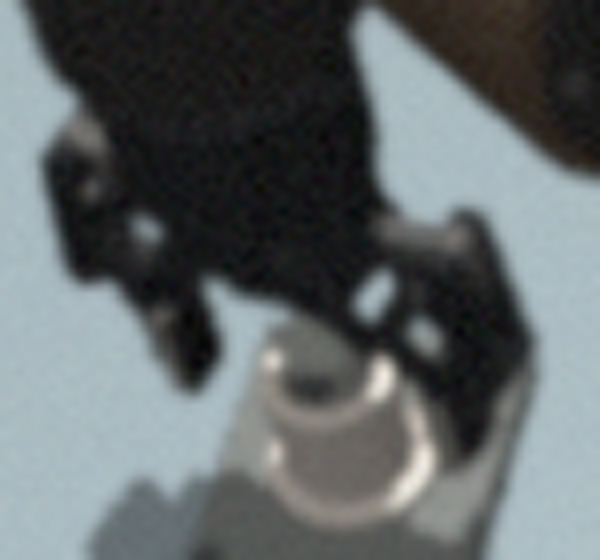

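Call:
arm_command --rows "0 -0.02 0 0 0 0;0 -0.05 0 0 0 0;0 -0.09 0 0 0 0;0 -0.13 0 0 0 0;0 -0.17 0 0 0 0"

```text
time: 10.4
tcp_pos: [0.5507, -0.2011, 0.2015]
ee_rot: [0.691, -0.69, -0.153, 0.149]
wrist_force: [1.4, 0.2, -0.6]
grip_width: 0.0854
```

Call:
arm_command --rows "-0.16 -0.02 -0.13 0 0 0;-0.16 -0.02 -0.13 0 0 0;-0.16 -0.02 -0.13 0 0 0;-0.16 -0.02 -0.13 0 0 0;-0.16 -0.02 -0.13 0 0 0"

```text
time: 10.82
tcp_pos: [0.4585, -0.3875, 0.2211]
ee_rot: [0.691, -0.69, -0.153, 0.15]
wrist_force: [0.1, 0.7, -0.5]
grip_width: 0.0854
```

Run:
```python
from h import *
to([.35,-.5,.25])
D={n:get_image(n) for n in("scene","top")}
for n,d in D.items():
    cv2.imwrite(f"pics/full_{n}.png",d["pixels"])
    u,v=map(int,proj(d,[.5495,-.2013,.05])[0])
    cv2.imwrite(f"pics/n_{n}.png",cv2.resize(d["pixels"][max(v-35,0):v+40,u-40:u+40],None,fx=7,fy=7,interpolation=cv2.INTER_CUBIC))
    C=cloud(d)[v-35:v+40,u-40:u+40].reshape(-1,3); r=np.hypot(C[:,0]-.5497,C[:,1]+.201)
    for a,b,l in((.0155,.0205,"rim"),(.0225,.026,"flange"),(.032,.043,"foot")):
        m=(r>a)&(r<b); print(n,l,np.nanpercentile(C[m,2],[10,25,50,75,90]).round(4),m.sum())
    m=r<.005;print(n,"tip",np.nanmax(C[m,2]))
```

```text
t 10.82 tcp [ 0.4585 -0.3875  0.2211] jawdir deg 114.7 tilt [ 0.0051  0.0021 -1.    ] F [ 0.1  0.7 -0.5] w 0.0854 j [-0.38  0.24 -0.17 -0.   -1.15 -0.76]
shift [-0.1454 -0.0297 -0.0568] turn [0.01 0.   0.32]
scene rim [0.0262 0.0469 0.0565 0.0586 0.0609] 84
scene flange [0.0167 0.0193 0.0231 0.042  0.0518] 100
scene foot [0.011  0.0125 0.0137 0.015  0.0163] 255
scene tip 0.08554644024693381
top rim [0.0266 0.04   0.0571 0.0607 0.0626] 154
top flange [0.0163 0.018  0.0203 0.0219 0.0229] 58
top foot [0.0123 0.0134 0.0149 0.0164 0.0176] 375
top tip 0.08855263034159488
```

View pics/n_scene.png

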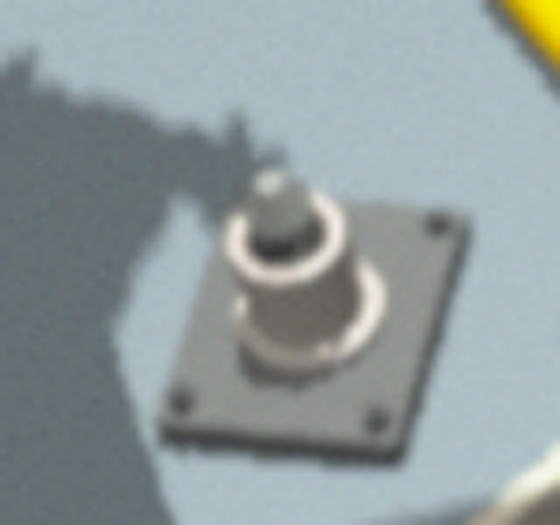

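View pics/n_top.png

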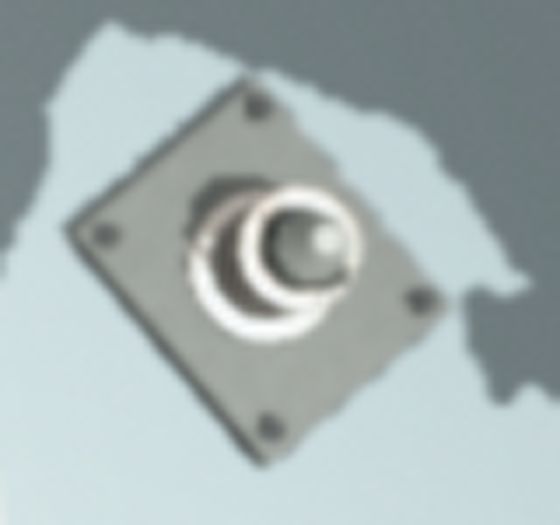

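View pics/full_scene.png

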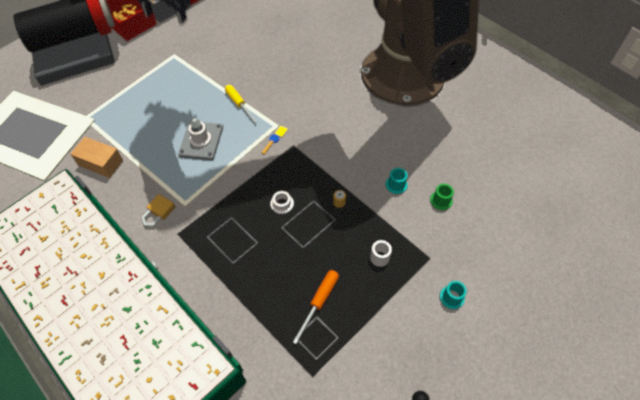

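Call:
arm_command --rows "0 0 0 0 0 0;0 0 0 0 0 0;0 0 0 0 0 0"

```text
time: 11.17
tcp_pos: [0.4572, -0.3897, 0.2208]
ee_rot: [0.691, -0.691, -0.151, 0.148]
wrist_force: [-0.2, 0.4, 0.2]
grip_width: 0.0854
```

```bash
python3 -c "
from workcell import arm
print(arm.get_obs()['joint_vel'].round(3)); print(arm.sign_off())"
```

```text
[ 0.014 -0.002 -0.    -0.    -0.001  0.001]
the job is handed in; nothing more can be done
None
```

The long flanged sleeve is on the stand's post, flange down and flat on the foot. I pressed it past the sprung balls with about 14 N, let go, lifted clear, and handed the job in at about 11 s.

- **Last checks:** Depth from the top camera put the flange top about 5.4 mm above the foot (6 mm expected) and the sleeve's rim at about 60 mm (60 mm expected). The pull-in near the bottom showed in the wrist force. The final scene picture shows the plain and short sleeves at the same pixels as at the start. I did not measure them further.
- **What disagreed:** The two cameras differed by about 2–3 mm in y. At final contact the arm's own reading put the sleeve about 3 mm lower than home. It may have slid up slightly in the jaws, or the arm's position may be off by that much. The depth readings support it being fully seated. The balls over the top of the sleeve are too small to make out in the pictures.

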